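# Lock the disc table of a brake disc grinder

## Robot

A 6-joint arm with a two-finger parallel gripper is mounted at the origin on the work surface. World frame = base frame: x ahead of the robot, y to its left, z up, the work surface at z = 0. Lengths are in m, angles in degrees, forces in N, time in s.
With the tool pointing down it reaches from about 0.3 to 0.75 m from the base axis. Payload 8.5 kg.
Tool frame: the origin (TCP) lies on the centre line of the jaws, within the pads' length; the fingertips stand 19 mm ahead of it and the grasp point (between the pads) is the TCP; z points along the fingers, x is the direction in which the jaws open and shut, and the axes are right-handed (so a half turn about z gives the same grasp; the last joint's range is limited). The gripper opens to 85 mm and grips with 20 to 120 N. Pads are 22 mm wide; open, the fingers measure 114 mm over their backs; the gripper's body (76 mm by 85 mm) begins 54 mm behind the grasp point. The pads swing forward as they close: fully open they stand 13 mm farther back than shut.
Start: joints at [-76.106, 21.807, 74.336, -0, 83.858, -12.336], TCP at [0.243, -0.493, 0.25] pointing down, gripper open.
Joint ranges: [-178.18, 178.18], [-50.72, 133.34], [12.68, 142.11], [-81.47, 261.47], [9.98, 163.14], [-165.26, 165.26]. Speed limits (degrees/s): [136.94, 136.94, 180, 180, 180, 180].

## Interface

Orientations are given as a 3x3 rotation matrix whose columns are the frame's x, y, z axes.
In Python, from rig import env, cams, order gives the robot as it stands.
- The arm moves only by the tool step_arm, never from a script. Its argument "steps" is a list of rows, each an object with "xyz": the shift along the tool's x, y, z normalised to -1 to 1, where 1 is 0.04 m, a list of three; "turn": the turn, a rotation vector about the tool's x, y, z normalised to -1 to 1, where 1 is 0.08 rad, a list of three; "gripper": the gripper command: -1 is shut, 1 is fully open, values between are in proportion. A call has 1 to 20 rows; each row shifts and turns the commanded pose from where the row before left it, along the tool's axes as they then stand; what a row does not reach is not made up. A row lasts 1/12 s, in which the tool goes at most 41.7 mm and 7.16 degrees, less where a joint would pass 70% of its speed; a pose out of reach is approached as far as the arm can. A call with a number of a shift or a turn outside -1 to 1 is refused whole. A call with a gripper value outside its range is refused whole. The fingers move at their own pace and stop on an object; "squeeze" is the grip in N (left out, the last holds). Time passes only in rows, so rows that do not move let the fingers close. It gives the time, the measured TCP pose, the force and the opening at its end, in the units of the state.
- env.observe(): the state, without advancing time (a new reading comes with each control period).
- cams.get_image(name): name is "side" or "top"; returns (picture, depth): 384x512x3 uint8, red, green, blue; 384x512 float32, m along the optical axis (not along the pixel's ray), 0 where there is no reading.
- cams.camera_info(name): a dict with "fx", "fy", "cx", "cy" (pixels), "extrinsics" (4x4, takes a point from camera to world coordinates). Camera axes: x right, y down, z forward; pixel columns grow to the right and rows downward; lengths in m; the calibration is good to about 2 mm. A picture is of the moment at which its call begins. camera_info takes no time and is no camera call.
- order.close_job(): hands the job in, once; it reports no verdict.
The state is a dict: "time_s": time; "q": joint angles; "qvel": joint speeds; "joint_efforts": joint torques, N m; "position": TCP position; "tool_rot": TCP orientation; "ft_force": force on the tool from outside, world axes, zero at the start; "wrist_torque": the same for the moment, N m; "grip_width": finger opening in m.
Only numpy, scipy, OpenCV 4.12 (cv2) and the standard library are available. Lean on these libraries where they do the work, as an engineer would, in place of code of your own. Each camera call takes 0.05 s, during which the arm holds its last target. There are 200 camera calls.

## Task

The brake disc on this bench grinder is finished and its clamp nuts come off next, so the disc table has to be locked. Lift the hood until its gas strut holds it fully open, turn the table until the keyway in its rim faces the lock bolt, then slide the bolt fully home into the keyway and leave it so. Keep off the grinding wheel head and leave the sprocket, tin and magnet lying around the machine where they are.

Things in the scene. Friction and masses are not known exactly. Their poses are not given: they have to be found in the camera images.
- grinder: Bench grinder for brake discs, fixed: square open pan 300 x 300 mm, walls 10 mm thick, wall top 100 mm above bench. Origin: pan centre on the bench; its x and y axes are square with the pan, z up. Hood hinge, with the drive housing behind it, on the +y side; hood handle and lock bolt on the -y side; strut on the outer +x face. Pan inside: 280 mm square.
- hood (a joint): Hood angle, rad: 0 shut, 1.65 fully open (just past upright). It needs about 3 N upward at the handle bar to start; the gas strut balances it near 0.52 rad. Let go below that, it sinks shut; let go above 0.65, it swings up by itself in 1.5 to 3 s and stays at 1.65. Shut, it covers the pan up to 150 mm above the bench; sheet steel, clear window. Open, it stands on the hinge side, 400 mm high.
- hood_hinge (a point): Point on the hood's hinge line, which runs along the grinder's x axis, 100 mm above the bench, 150 mm to +y of the pan centre. The hood's free edge (-y side) rises.
- hood_bar (a point): Middle of the hood's handle: a round steel bar 10 mm thick, 94 mm long, parallel to the hinge, standing 35 mm (to its axis) out from the hood's free -y face, 125 mm above the bench when shut; 30 mm of clear space between bar and face, open above and below. It lies 335 mm from the hinge line and turns with the hood.
- spindle_centre (a point): Axis of the disc table (vertical), at the top face of the brake disc, 59 mm above the bench. The table turns freely either way without end, with enough drag (about 5 N at a nut) to stay where it is left. Steel table 250 mm across, its rim top 54 mm above the bench; drilled brake disc 200 mm across on it; centring cone 48 mm across, 26 mm tall in the middle.
- keyway (a point): The keyway: the only slot in the rim of the disc table, open at the top and outwards; 15 mm wide, widening to 23 mm at the rim, 22 mm deep radially. This point: middle of its length, 114 mm from the table's axis, at the rim's top face. It turns with the table.
- bolt_line (a point): Fixed point of the grinder on the lock bolt's line, 114 mm from the table's axis on the pan's -y side, 54 mm above the bench: keyway comes to lie here when the keyway faces the bolt. The bolt enters when the keyway is within about 8 mm of it and then centres it.
- lock_bolt (a joint): Travel of the lock bolt, m: 0 drawn back (nose 6 mm clear of the rim; it starts within 3 mm of this), 0.025 fully home in the keyway. It slides level along the grinder's +y, towards the table's axis, about 2 N drag, and stays where it is left. If the keyway is not there, its round nose (12 mm thick) stops on the rim at 0.005.
- bolt_pin (a point): Top of the bolt's upright handle pin, 87 mm above the bench: steel pin 14 mm thick standing 36 mm above the level 12 mm bolt bar. Drawn back, it stands 206 mm to -y of the pan centre; pushed towards the pan it ends 181 mm from it, 2 mm short of touching the guide block on the pan wall (38 mm wide, top 63 mm above the bench). The bar ends 6 mm behind the pin's axis.
- wheel (a point): Foot of the cup grinding wheel (46 mm across) on the fixed wheel head, 89 mm from the table's axis at 45 degrees between the grinder's +x and +y, 4 mm above the disc. The head (housing 38 mm across, arm 34 mm wide and 22 mm thick, outwards to a 36 mm column in the pan's corner) stands up to 138 mm above the bench. Not to be touched.
- sprocket_mid (a point): Centre of a loose steel chain sprocket lying flat, 78 mm across, 18 mm tall. Bystander.
- tin_mid (a point): Centre of a plain steel tin standing upright, 72 mm across, 75 mm tall. Bystander.
- magnet_mid (a point): Centre of a square welding magnet lying flat, 75 x 75 mm, 24 mm thick. Bystander.
- nut_a (a point): Top centre of a long clamp nut on the disc, 100 mm above the bench: upright hexagon about 19 mm thick, 41 mm tall above the disc, 47 mm from the table's axis, 60 degrees counter-clockwise (seen from above) from the keyway. It is rigid with the table, which can be turned by pushing the nut sideways.
- nut_b (a point): Top centre of a long clamp nut on the disc, 100 mm above the bench: upright hexagon about 19 mm thick, 41 mm tall above the disc, 47 mm from the table's axis, 180 degrees counter-clockwise (seen from above) from the keyway. It is rigid with the table, which can be turned by pushing the nut sideways.
- nut_c (a point): Top centre of a long clamp nut on the disc, 100 mm above the bench: upright hexagon about 19 mm thick, 41 mm tall above the disc, 47 mm from the table's axis, 300 degrees counter-clockwise (seen from above) from the keyway. It is rigid with the table, which can be turned by pushing the nut sideways.

How it is judged:
By the outcome, as a careful person would: the job done as asked, in the order asked, and still so for the second after the job is handed in, with the robot touching nothing.
It also fails if it takes over 64 s, if anything falls off the work surface, if the arm or the gripper's body presses on something with over 40 N, if the wrist force passes 120 N, or if a joint passes its speed limit or range.

## Working session

There is one attempt and no reset: what is moved stays moved. The work goes in short steps, Python scripts to look and compute and a tool call to move; the robot and the scene stay as the last step left them, time stands still between calls to the robot, and variables do not carry over. Pictures are saved under pics/ and viewed, about 8 in all and at most 12, crops included, and the job is handed in when it is done.

Besides the shell and the picture viewer there is one more tool, called after "Call:" as name(argument=value, ...) on one line, values as JSON. step_arm: Moves the arm, as the interface text tells. Scaled input: -1 to 1 covers 0.04 m each way for a shift and 0.08 rad each way for a turn. Its arguments: {"type":"object","properties":{"steps":{"type":"array"},"squeeze":{"type":"number"}},"required":["steps"]}

```bash
ls; mkdir -p pics
python3 - <<'E'
from rig import env,cams,order
import cv2,numpy as np
for n in("top","side"):
    im,d=cams.get_image(n); np.savez(f"pics/{n}0.npz",im=im,d=d); cv2.imwrite(f"pics/{n}0.png",im[:,:,::-1]); i=cams.camera_info(n)
    print(n,i["fx"],i["fy"],i["cx"],i["cy"]);print(np.round(i["extrinsics"],4).tolist())
s=env.observe();print(s["position"],np.round(s["tool_rot"],3).tolist(),s["grip_width"],s["time_s"])
E
```

```text
pics
top 372.8362607823212 372.8362607823212 262.1678874578276 197.8769540350591
[[-0.0087, -0.9986, 0.0529, 0.521], [-1.0, 0.0087, -0.0006, -0.0371], [0.0001, -0.0529, -0.9986, 0.9379], [0.0, 0.0, 0.0, 1.0]]
side 383.81198798107323 383.81198798107323 256.51118843954447 193.9458871256893
[[-0.9909, -0.1044, 0.0855, 0.4838], [-0.1349, 0.7773, -0.6145, 0.4978], [-0.0023, -0.6205, -0.7842, 0.7548], [0.0, 0.0, 0.0, 1.0]]
[ 0.24299102 -0.49315159  0.24979589] [[0.442, -0.897, -0.0], [-0.897, -0.442, 0.001], [-0.001, -0.0, -1.0]] 0.08541667956948444 0.1
```

View pics/top0.png

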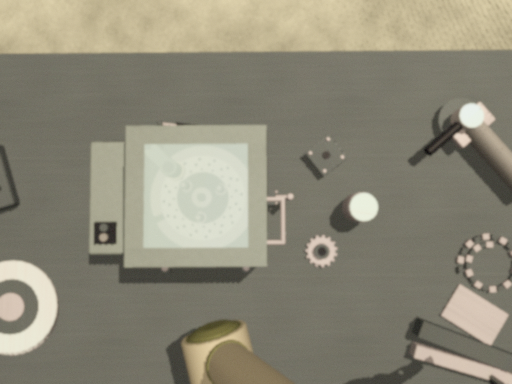

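View pics/side0.png

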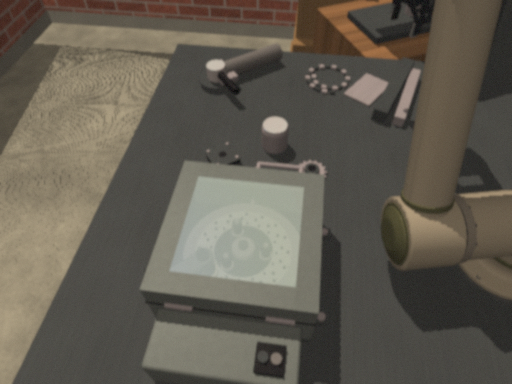

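The top view has grinder +y to the image left, which is roughly world +y. The handle bar is at about col 283, rows 197-243, and the bolt pin is near (291,196). The tin is at (362,208), the sprocket at (321,251) and the magnet at (325,155). Next I'll measure positions from depth.

```bash
cat > h.py <<'E'
import numpy as np,cv2
from rig import env,cams,order
def cloud(n,d):
    i=cams.camera_info(n);v,u=np.mgrid[:384,:512]
    p=np.stack([(u-i["cx"])/i["fx"]*d,(v-i["cy"])/i["fy"]*d,d],-1)
    E=np.array(i["extrinsics"]);return p@E[:3,:3].T+E[:3,3]
def ray(n,u,v,z):
    i=cams.camera_info(n);E=np.array(i["extrinsics"])
    r=E[:3,:3]@[(u-i["cx"])/i["fx"],(v-i["cy"])/i["fy"],1];return E[:3,3]+r*(z-E[2,3])/r[2]
def proj(n,p):
    i=cams.camera_info(n);E=np.array(i["extrinsics"]);c=E[:3,:3].T@(np.array(p)-E[:3,3])
    return np.array([c[0]/c[2]*i["fx"]+i["cx"],c[1]/c[2]*i["fy"]+i["cy"]])
def snap(n,tag):
    im,d=cams.get_image(n);np.savez(f"pics/{n}{tag}.npz",im=im,d=d);return im,d
E
python3 - <<'E'
from h import *
f=np.load("pics/top0.npz");im,d=f["im"],f["d"];P=cloud("top",d)
z=P[...,2]
m=((z>.138)&(z<.165)&(d>0)).astype(np.uint8);m[:,:118]=0;m[:,272:]=0;m[300:]=0
c=max(cv2.findContours(m,0,2)[0],key=cv2.contourArea)
W=np.array([ray("top",*q[0],.150)[:2] for q in c],np.float32)
print("hood",cv2.minAreaRect(W), "zmed",np.median(z[m>0]))
def rep(n,r0,r1,c0,c1,z0,z1):
    s=np.zeros_like(m,bool);s[r0:r1,c0:c1]=1;s&=(z>z0)&(z<z1)&(d>0);q=P[s]
    print(n,s.sum(),q.mean(0).round(4) if len(q) else "",q.min(0).round(3) if len(q) else "",q.max(0).round(3) if len(q) else "")
rep("bar",185,255,277,300,.108,.14);rep("pin",185,210,280,300,.06,.107)
rep("tin",180,240,335,385,.06,.09);rep("spr",230,272,303,342,.010,.03);rep("mag",132,182,303,348,.012,.04)
np.set_printoptions(linewidth=250)
print((z[186:250:2,262:304:2]*1000).astype(int))
cv2.imwrite("pics/c1.png",cv2.resize(im[110:280,85:385,::-1],None,fx=2.6,fy=2.6,interpolation=cv2.INTER_CUBIC))
E
```

```text
hood ((0.570792019367218, 0.10283395648002625), (0.30021288990974426, 0.29965275526046753), 89.73616027832031) zmed 0.14988670710530794
bar 249 [ 0.5125 -0.0805  0.1286] [ 0.463 -0.087  0.124] [ 0.566 -0.069  0.133]
pin 35 [ 0.5699 -0.1015  0.0842] [ 0.564 -0.108  0.064] [ 0.577 -0.095  0.09 ]
tin 717 [ 0.5451 -0.2698  0.0734] [ 0.511 -0.304  0.06 ] [ 0.579 -0.237  0.079]
spr 225 [ 0.439  -0.1831  0.0167] [ 0.405 -0.214  0.01 ] [ 0.465 -0.15   0.022]
mag 910 [ 0.6755 -0.1964  0.0239] [ 0.624 -0.248  0.019] [ 0.727 -0.145  0.029]
[[150 149 148  -1   0   0   0   0  -1   0   4  -1   0   0   0   1   0  -1   1   1  -1]
 [150 150 150   0   1   1   0   0  -1   0   1   0  -5   0   1   0   0   2   0   0  -2]
 [151 149 148  63  62  63  62  45   1  -2  -2   0   0   0   0   0   0   0   2   0   1]
 [149 145 150  64  61  62  61  48  -1   0  -2  -1  -1   0   0   0   0   0  -1   0   1]
 [149 149 150  64  62  62  61   0   0   1  -1  -2   0  87  88  86   0   2   0  -2   0]
 [151 148 149  63  65  61  61  50  49  53  51  50  47  89  85  89  -1  -1   0   0   0]
 [152 148 151 132 131 129 129 130 128 130 1
[... 1519 characters left out ...]
 0]
 [149 147 149   2   0  -2   0   0   0  -3 128 127   2  -3   0  -2  -2   0  -1  -3   0]
 [149 149 150   0   1  -1   0  -3   0   1 129 129  -1   2  -1  -1  -2  -2  -2  -1  -1]
 [148 150 150   1   2   0   0   0   0  -2 129 127  -1   2   0   0   0   0   0  -1  -2]
 [150 147 147 127 124 131 124 126 127 128 129 128   0  -1  -1   0   1   0   0   0  -1]
 [148 147 151 129 130 128 130 130 129 132 127 129   2  -1   0   1   0  -2   1  -2   1]
 [150 150 148 127 125 125 126 125 124 126  -1  -1   0   0   2   2  -1 937   0   0   0]
 [149 149 148   0   1   0   0   1   1  -2   0   1  -3   1   0  -3   0   0  -2   0   1]
 [148 149 147   0   0   0  -2   0   0  -2  -1   3  -1  -3  -2   0   0   3   0  -2   1]]
```

View pics/c1.png

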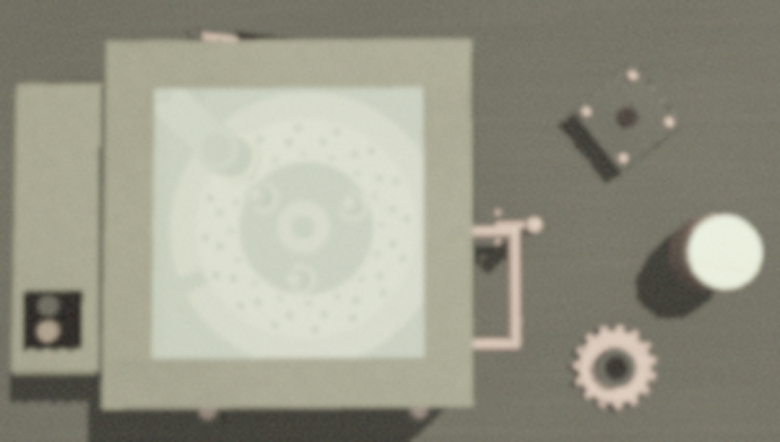

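Pan centre is at about (0.571, 0.103) with yaw about 0. The bar middle is near (0.514, -0.081, 0.125). The keyway is at crop (190,280), an angle of about 115°, and the nuts at about 175°, -65° and 55° agree with that. The plan is to grip the bar from above with the jaws across it, lift along the arc and release. After that I push nut A 155° counter-clockwise, which stays away from the wheel at 45°.

Call:
step_arm(steps=[{"xyz":[0,0,0],"turn":[0,0,0.953],"gripper":-0.3},{"xyz":[0,0,0],"turn":[0,0,0.953],"gripper":-0.3},{"xyz":[0,0,0],"turn":[0,0,0.953],"gripper":-0.3},{"xyz":[0,0,0],"turn":[0,0,0.953],"gripper":-0.3},{"xyz":[0,0,0],"turn":[0,0,0.953],"gripper":-0.3},{"xyz":[0,0,0],"turn":[0,0,0.953],"gripper":-0.3},{"xyz":[-0.79,-0.513,0],"turn":[0,0,0],"gripper":-0.3},{"xyz":[-0.79,-0.513,0],"turn":[0,0,0],"gripper":-0.3},{"xyz":[-0.79,-0.513,0],"turn":[0,0,0],"gripper":-0.3},{"xyz":[-0.79,-0.513,0],"turn":[0,0,0],"gripper":-0.3},{"xyz":[-0.79,-0.513,0],"turn":[0,0,0],"gripper":-0.3},{"xyz":[-0.79,-0.513,0],"turn":[0,0,0],"gripper":-0.3},{"xyz":[-0.79,-0.513,0],"turn":[0,0,0],"gripper":-0.3},{"xyz":[-0.79,-0.513,0],"turn":[0,0,0],"gripper":-0.3},{"xyz":[-0.79,-0.513,0],"turn":[0,0,0],"gripper":-0.3},{"xyz":[-0.79,-0.513,0],"turn":[0,0,0],"gripper":-0.3},{"xyz":[-0.79,-0.513,0],"turn":[0,0,0],"gripper":-0.3},{"xyz":[-0.79,-0.513,0],"turn":[0,0,0],"gripper":-0.3},{"xyz":[-0.79,-0.513,0],"turn":[0,0,0],"gripper":-0.3},{"xyz":[0,0,0],"turn":[0,0,0],"gripper":-0.3}])

```text
time_s: 1.77
position: [0.5117, -0.0776, 0.2499]
tool_rot: [[0.006, -1.0, 0.0], [-1.0, -0.006, 0.002], [-0.002, -0.0, -1.0]]
ft_force: [-0.5, 1.2, -0.1]
grip_width: 0.0294
```

Call:
step_arm(steps=[{"xyz":[0.09,0,0.4],"turn":[0,0,0],"gripper":-0.3},{"xyz":[0,0,0.6],"turn":[0,0,0],"gripper":-0.3},{"xyz":[0,0,0.6],"turn":[0,0,0],"gripper":-0.3},{"xyz":[0,0,0.5],"turn":[0,0,0],"gripper":-0.3},{"xyz":[0,0,0.4],"turn":[0,0,0],"gripper":-0.3},{"xyz":[0,0,0.4],"turn":[0,0,0],"gripper":-0.3},{"xyz":[0,0,0.25],"turn":[0,0,0],"gripper":-0.3},{"xyz":[0,0,0],"turn":[0,0,0],"gripper":-0.3},{"xyz":[0,0,0],"turn":[0,0,0],"gripper":-0.3}])

```text
time_s: 2.52
position: [0.5095, -0.0863, 0.1244]
tool_rot: [[0.0, -1.0, -0.0], [-1.0, -0.0, 0.0], [-0.0, 0.0, -1.0]]
ft_force: [-1.7, -1.0, 2.7]
grip_width: 0.03
```

Call:
step_arm(steps=[{"xyz":[-0.11,0,0],"turn":[0,0,0],"gripper":-0.3},{"xyz":[0,0,0],"turn":[0,0,0],"gripper":-1},{"xyz":[0,0,0],"turn":[0,0,0],"gripper":-1},{"xyz":[0,0,0],"turn":[0,0,0],"gripper":-1},{"xyz":[0,0,0],"turn":[0,0,0],"gripper":-1},{"xyz":[0,0,0],"turn":[0,0,0],"gripper":-1}], squeeze=40)

```text
time_s: 3.02
position: [0.5097, -0.081, 0.1245]
tool_rot: [[0.0, -1.0, 0.0], [-1.0, -0.0, 0.001], [-0.001, -0.0, -1.0]]
ft_force: [-0.3, 4.1, 4.4]
grip_width: 0.0086
```

Run:
```python
import numpy as np
r=np.hypot(.335,.0);a0=np.arcsin(.025/.335)
t=np.linspace(0,.8,17);a=a0+t
y=-.335*np.cos(a);z=.335*np.sin(a)
for k in range(16): print(k,round(-(y[k+1]-y[k])/.04,3),round(-(z[k+1]-z[k])/.04,3))
print(y[-1]-y[0],z[-1]-z[0])
```

```text
0 -0.042 -0.417
1 -0.062 -0.414
2 -0.083 -0.41
3 -0.103 -0.406
4 -0.124 -0.4
5 -0.143 -0.393
6 -0.163 -0.386
7 -0.182 -0.377
8 -0.201 -0.368
9 -0.219 -0.357
10 -0.236 -0.346
11 -0.253 -0.333
12 -0.27 -0.32
13 -0.285 -0.306
14 -0.3 -0.292
15 -0.314 -0.276
0.1192538367834261 0.23206184843584418
```

Call:
step_arm(steps=[{"xyz":[-0.04,0,-0.42],"turn":[0,0,0],"gripper":-1},{"xyz":[-0.06,0,-0.41],"turn":[0,0,0],"gripper":-1},{"xyz":[-0.08,0,-0.41],"turn":[0,0,0],"gripper":-1},{"xyz":[-0.1,0,-0.41],"turn":[0,0,0],"gripper":-1},{"xyz":[-0.12,0,-0.4],"turn":[0,0,0],"gripper":-1},{"xyz":[-0.14,0,-0.39],"turn":[0,0,0],"gripper":-1},{"xyz":[-0.16,0,-0.39],"turn":[0,0,0],"gripper":-1},{"xyz":[-0.18,0,-0.38],"turn":[0,0,0],"gripper":-1}])

```text
time_s: 3.68
position: [0.5097, -0.0459, 0.2526]
tool_rot: [[0.001, -1.0, -0.001], [-1.0, -0.001, 0.001], [-0.001, 0.001, -1.0]]
ft_force: [4.5, 1.3, -4.9]
grip_width: 0.0082
```

Call:
step_arm(steps=[{"xyz":[-0.2,0,-0.37],"turn":[0,0,0],"gripper":-1},{"xyz":[-0.22,0,-0.36],"turn":[0,0,0],"gripper":-1},{"xyz":[-0.24,0,-0.35],"turn":[0,0,0],"gripper":-1},{"xyz":[-0.25,0,-0.33],"turn":[0,0,0],"gripper":-1},{"xyz":[-0.27,0,-0.32],"turn":[0,0,0],"gripper":-1},{"xyz":[-0.29,0,-0.31],"turn":[0,0,0],"gripper":-1},{"xyz":[-0.3,0,-0.29],"turn":[0,0,0],"gripper":-1},{"xyz":[-0.31,0,-0.28],"turn":[0,0,0],"gripper":-1},{"xyz":[0,0,0],"turn":[0,0,0],"gripper":-1},{"xyz":[0,0,0],"turn":[0,0,0],"gripper":-0.5},{"xyz":[0,0,-0.3],"turn":[0,0,0],"gripper":-0.45},{"xyz":[0,0,-1],"turn":[0,0,0],"gripper":-0.45},{"xyz":[0,0,-1],"turn":[0,0,0],"gripper":-0.45},{"xyz":[0,0,-1],"turn":[0,0,0],"gripper":-0.45},{"xyz":[0.8,0,-0.5],"turn":[0,0,0],"gripper":-0.45},{"xyz":[1,0,0],"turn":[0,0,0],"gripper":-1},{"xyz":[1,0,0],"turn":[0,0,0],"gripper":-1},{"xyz":[1,0,0],"turn":[0,0,0],"gripper":-1}])

```text
time_s: 5.18
position: [0.5095, -0.1168, 0.5086]
tool_rot: [[0.001, -1.0, -0.001], [-1.0, -0.001, 0.001], [-0.001, 0.001, -1.0]]
ft_force: [1.5, 1.0, -0.5]
grip_width: -0.0001
```

Run:
```python
from h import *
a,_=snap("side","1");b,d=snap("top","1");print(env.observe()["time_s"])
cv2.imwrite("pics/c2.png",np.hstack([a,b])[:,:,::-1][:, :, :].copy() if 0 else cv2.resize(np.hstack([a,b])[:,:,::-1],(800,300)))
```

```text
5.2833
```

View pics/c2.png

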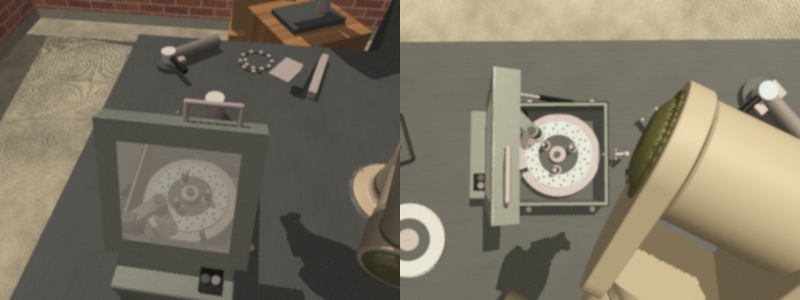

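The hood is near fully open. I'll wait for it to settle, then measure the nuts and the spindle.

Call:
step_arm(steps=[{"xyz":[0.5,0,0],"turn":[0,0,0],"gripper":-1},{"xyz":[0,0,0],"turn":[0,0,0],"gripper":-1},{"xyz":[0,0,0],"turn":[0,0,0],"gripper":-1},{"xyz":[0,0,0],"turn":[0,0,0],"gripper":-1},{"xyz":[0,0,0],"turn":[0,0,0],"gripper":-1},{"xyz":[0,0,0],"turn":[0,0,0],"gripper":-1},{"xyz":[0,0,0],"turn":[0,0,0],"gripper":-1},{"xyz":[0,0,0],"turn":[0,0,0],"gripper":-1},{"xyz":[0,0,0],"turn":[0,0,0],"gripper":-1},{"xyz":[0,0,0],"turn":[0,0,0],"gripper":-1}])

```text
time_s: 6.12
position: [0.5097, -0.1351, 0.5091]
tool_rot: [[0.001, -1.0, 0.0], [-1.0, -0.001, -0.0], [0.0, -0.0, -1.0]]
ft_force: [0.4, -0.2, 0.5]
grip_width: -0.0
```

```bash
cat > m.py <<'E'
from h import *
import sys
def meas(tag):
    im,d=snap("top",tag);P=cloud("top",d);z=P[...,2]
    O=np.array([.571,.103])
    r=np.hypot(P[...,0]-O[0],P[...,1]-O[1])
    m=((z>.09)&(z<.108)&(d>0)&(r<.065)).astype(np.uint8)
    n,l,s,c=cv2.connectedComponentsWithStats(m)
    N=[P[l==i].mean(0) for i in range(1,n) if s[i,4]>12]
    for q in N: print("nut",q.round(4),"r",np.hypot(*(q[:2]-O)).round(4),"ang",np.degrees(np.arctan2(q[1]-O[1],q[0]-O[0])).round(1))
    if len(N)==3: print("axis",np.mean(N,0).round(4))
    m=((z>.14)&(P[...,1]>.15)&(P[...,1]<.4)&(P[...,0]>.4)&(d>0));q=P[m];
    if len(q):print("hood ymin/zmax",np.percentile(q[:,1],1).round(3),np.percentile(q[:,2],99.5).round(3))
    m=((z>.07)&(z<.1)&(P[...,1]<-.06)&(P[...,1]>-.13)&(abs(P[...,0]-.571)<.02)&(d>0))
    print("pin",m.sum(),P[m].mean(0).round(4) if m.any() else "")
    cv2.imwrite(f"pics/c{tag}.png",cv2.resize(im[110:280,115:315,::-1],None,fx=3.5,fy=3.5,interpolation=cv2.INTER_CUBIC))
meas(sys.argv[1])
E
python3 m.py 3
```

```text
nut [0.5978 0.1402 0.097 ] r 0.0458 ang 54.2
nut [0.59   0.0599 0.0969] r 0.0471 ang -66.1
nut [0.5246 0.1071 0.0968] r 0.0466 ang 175.0
axis [0.5708 0.1024 0.0969]
hood ymin/zmax 0.262 0.437
pin 33 [ 0.57   -0.1017  0.085 ]
```

View pics/c3.png

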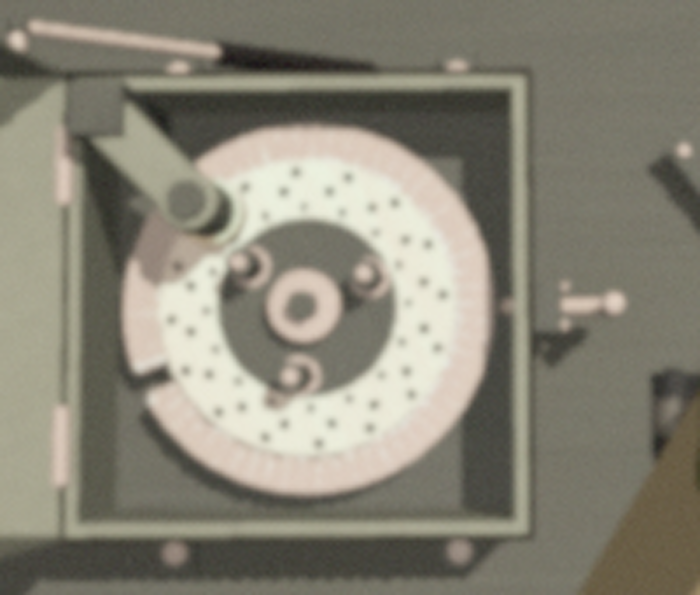

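Keyway at crop (150,377) about centre (303,305) gives 115°, and the nuts are at 175°, -66° and 54°. These agree, and the hood stands with its edge at y=0.262. Going in behind nut A.

Call:
step_arm(steps=[{"xyz":[-0.69,-0.04,0.65],"turn":[0,0,0],"gripper":-1},{"xyz":[-0.69,-0.04,0.65],"turn":[0,0,0],"gripper":-1},{"xyz":[-0.69,-0.04,0.65],"turn":[0,0,0],"gripper":-1},{"xyz":[-0.69,-0.04,0.65],"turn":[0,0,0],"gripper":-1},{"xyz":[-0.69,-0.04,0.65],"turn":[0,0,0],"gripper":-1},{"xyz":[-0.69,-0.04,0.65],"turn":[0,0,0],"gripper":-1},{"xyz":[-0.69,-0.04,0.65],"turn":[0,0,0],"gripper":-1},{"xyz":[-0.69,-0.04,0.65],"turn":[0,0,0],"gripper":-1},{"xyz":[-0.69,-0.04,0.65],"turn":[0,0,0],"gripper":-1},{"xyz":[-0.69,-0.04,0.65],"turn":[0,0,0],"gripper":-1},{"xyz":[0,0,0],"turn":[0,0,0.545],"gripper":-1},{"xyz":[0,0,0],"turn":[0,0,0.545],"gripper":-1},{"xyz":[0,0,0],"turn":[0,0,0],"gripper":-1},{"xyz":[0,0,0],"turn":[0,0,0],"gripper":-1}])

```text
time_s: 7.33
position: [0.5257, 0.1407, 0.2492]
tool_rot: [[-0.086, -0.996, 0.0], [-0.996, 0.086, -0.0], [0.0, -0.0, -1.0]]
ft_force: [-0.7, -0.6, 0.6]
grip_width: -0.0003
```

Call:
step_arm(steps=[{"xyz":[0,0,0.7],"turn":[0,0,0],"gripper":-1},{"xyz":[0,0,0.7],"turn":[0,0,0],"gripper":-1},{"xyz":[0,0,0.7],"turn":[0,0,0],"gripper":-1},{"xyz":[0,0,0.7],"turn":[0,0,0],"gripper":-1},{"xyz":[0,0,0.5],"turn":[0,0,0],"gripper":-1},{"xyz":[0,0,0.35],"turn":[0,0,0],"gripper":-1},{"xyz":[0,0,0.2],"turn":[0,0,0],"gripper":-1},{"xyz":[0,0,0],"turn":[0,0,0],"gripper":-1},{"xyz":[0,0,0],"turn":[0,0,0],"gripper":-1},{"xyz":[0.1,0,0],"turn":[0,0,0],"gripper":-1},{"xyz":[0.1,0,0],"turn":[0,0,0],"gripper":-1},{"xyz":[0,0,0],"turn":[0,0,0],"gripper":-1}])

```text
time_s: 8.33
position: [0.5252, 0.1321, 0.096]
tool_rot: [[-0.087, -0.996, 0.002], [-0.996, 0.087, -0.0], [0.0, -0.002, -1.0]]
ft_force: [0.5, 0.2, 0.1]
grip_width: -0.0001
```

Call:
step_arm(steps=[{"xyz":[0.083,0.04,0],"turn":[0,0,-0.873],"gripper":-1},{"xyz":[0.083,0.04,0],"turn":[0,0,-0.873],"gripper":-1},{"xyz":[0.083,0.04,0],"turn":[0,0,-0.873],"gripper":-1},{"xyz":[0.083,0.04,0],"turn":[0,0,-0.873],"gripper":-1},{"xyz":[0.083,0.04,0],"turn":[0,0,-0.873],"gripper":-1},{"xyz":[0.083,0.04,0],"turn":[0,0,-0.873],"gripper":-1},{"xyz":[0.083,0.04,0],"turn":[0,0,-0.873],"gripper":-1},{"xyz":[0.083,0.04,0],"turn":[0,0,-0.873],"gripper":-1},{"xyz":[0.083,0.04,0],"turn":[0,0,-0.873],"gripper":-1},{"xyz":[0.083,0.04,0],"turn":[0,0,-0.873],"gripper":-1},{"xyz":[0,0,0],"turn":[0,0,0],"gripper":-1}])

```text
time_s: 9.25
position: [0.5172, 0.0973, 0.0957]
tool_rot: [[0.576, -0.817, 0.001], [-0.817, -0.576, 0.0], [0.001, -0.001, -1.0]]
ft_force: [0.5, 0.5, 0.6]
grip_width: 0.0001
```

```bash
python3 m.py 4
python3 - <<'E'
from h import *
s=env.observe();p=s["position"][:2]-np.array([.5708,.1026]);R=s["tool_rot"];print(p,R[:2,:2].T@p,s["q"])
E
```

```text
nut [0.613  0.0814 0.0967] r 0.0472 ang -27.3
hood ymin/zmax 0.152 0.437
pin 34 [ 0.5701 -0.1015  0.0849]
[-0.05365948 -0.00529153] [-0.02641505  0.0470062 ] [-2.24292558e+00  2.90973371e+01  9.10681552e+01 -7.51880113e-03
  5.97838891e+01  5.27952073e+01]
```

Call:
step_arm(steps=[{"xyz":[0.083,0.041,0],"turn":[0,0,-0.873],"gripper":-1},{"xyz":[0.083,0.041,0],"turn":[0,0,-0.873],"gripper":-1},{"xyz":[0.083,0.041,0],"turn":[0,0,-0.873],"gripper":-1},{"xyz":[0.083,0.041,0],"turn":[0,0,-0.873],"gripper":-1},{"xyz":[0.083,0.041,0],"turn":[0,0,-0.873],"gripper":-1},{"xyz":[0.083,0.041,0],"turn":[0,0,-0.873],"gripper":-1},{"xyz":[0.083,0.041,0],"turn":[0,0,-0.873],"gripper":-1},{"xyz":[0.083,0.041,0],"turn":[0,0,-0.873],"gripper":-1},{"xyz":[0.083,0.041,0],"turn":[0,0,-0.873],"gripper":-1},{"xyz":[0.083,0.041,0],"turn":[0,0,-0.873],"gripper":-1},{"xyz":[0.083,0.041,0],"turn":[0,0,-0.873],"gripper":-1},{"xyz":[0.083,0.041,0],"turn":[0,0,-0.873],"gripper":-1},{"xyz":[0.083,0.041,0],"turn":[0,0,-0.873],"gripper":-1},{"xyz":[0.083,0.041,0],"turn":[0,0,-0.873],"gripper":-1},{"xyz":[0.083,0.041,0],"turn":[0,0,-0.873],"gripper":-1},{"xyz":[0,0,0],"turn":[0,0,0],"gripper":-1}])

```text
time_s: 10.63
position: [0.5489, 0.0549, 0.0953]
tool_rot: [[0.996, 0.089, 0.0], [0.089, -0.996, -0.0], [0.0, 0.0, -1.0]]
ft_force: [0.3, -0.2, 0.3]
grip_width: 0.0
```

```bash
python3 m.py 5
python3 - <<'E'
from h import *
s=env.observe();p=s["position"][:2]-np.array([.5708,.1026]);R=s["tool_rot"];print(p,R[:2,:2].T@p,s["q"][5])
E
```

```text
hood ymin/zmax 0.262 0.437
pin 32 [ 0.5701 -0.1019  0.0856]
[-0.02186807 -0.0476773 ] [-0.02586516  0.04563257] -11.478295764259766
```

Call:
step_arm(steps=[{"xyz":[0.083,0.042,0],"turn":[0,0,-0.873],"gripper":-1},{"xyz":[0.083,0.042,0],"turn":[0,0,-0.873],"gripper":-1},{"xyz":[0.083,0.042,0],"turn":[0,0,-0.873],"gripper":-1},{"xyz":[0.083,0.042,0],"turn":[0,0,-0.873],"gripper":-1},{"xyz":[0.083,0.042,0],"turn":[0,0,-0.873],"gripper":-1},{"xyz":[0.083,0.042,0],"turn":[0,0,-0.873],"gripper":-1},{"xyz":[0.083,0.042,0],"turn":[0,0,-0.873],"gripper":-1},{"xyz":[0.083,0.042,0],"turn":[0,0,-0.873],"gripper":-1},{"xyz":[0.083,0.042,0],"turn":[0,0,-0.873],"gripper":-1},{"xyz":[0.083,0.042,0],"turn":[0,0,-0.873],"gripper":-1},{"xyz":[0.083,0.042,0],"turn":[0,0,-0.873],"gripper":-1},{"xyz":[0.083,0.042,0],"turn":[0,0,-0.873],"gripper":-1},{"xyz":[0.083,0.042,0],"turn":[0,0,-0.873],"gripper":-1},{"xyz":[0,0,0],"turn":[0,0,0],"gripper":-1}])

```text
time_s: 11.85
position: [0.5956, 0.0569, 0.0951]
tool_rot: [[0.544, 0.839, 0.0], [0.839, -0.544, -0.0], [-0.0, 0.0, -1.0]]
ft_force: [-0.4, -0.8, 0.3]
grip_width: 0.0
```

```bash
python3 m.py 6
python3 - <<'E'
from h import *
s=env.observe();p=s["position"][:2]-np.array([.5708,.1026]);R=s["tool_rot"];print(p,R[:2,:2].T@p,s["q"][5])
a,d=snap("side","6");P=cloud("side",d)
E
```

```text
nut [0.5345 0.0811 0.0959] r 0.0426 ang -149.0
hood ymin/zmax 0.262 0.437
pin 33 [ 0.5701 -0.1017  0.0847]
[ 0.02477739 -0.04567107] [-0.0247132   0.04570583] -62.74519056414565
```

View pics/c6.png

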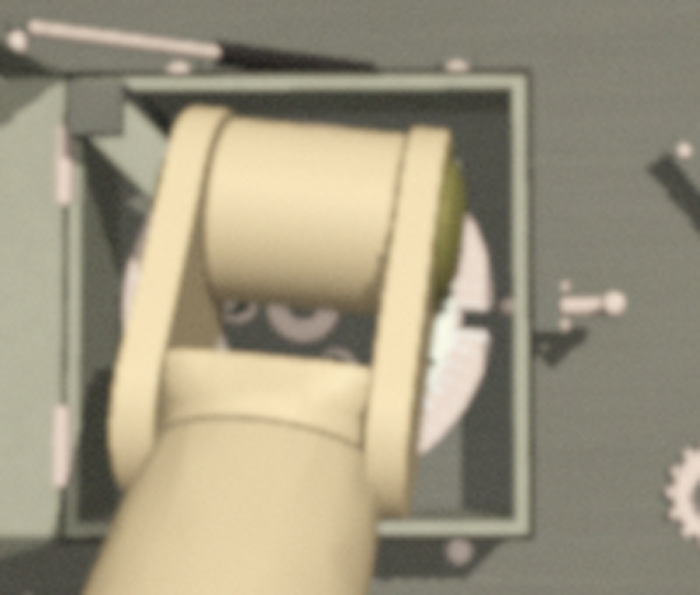

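The keyway now shows at crop (478,318) against the bolt line at row ~305, about 4° short. I'll push 4.3° more, back off and rise.

Call:
step_arm(steps=[{"xyz":[0.045,0.023,0],"turn":[0,0,-0.47],"gripper":-1},{"xyz":[0.045,0.023,0],"turn":[0,0,-0.47],"gripper":-1},{"xyz":[0,0,0],"turn":[0,0,0],"gripper":-1},{"xyz":[0,0,0],"turn":[0,0,0],"gripper":-1},{"xyz":[-0.1,0,0],"turn":[0,0,0],"gripper":-1},{"xyz":[0,0,-0.4],"turn":[0,0,0],"gripper":-1},{"xyz":[0,0,-0.8],"turn":[0,0,0],"gripper":-1},{"xyz":[0,0,-0.8],"turn":[0,0,0],"gripper":-1},{"xyz":[0,0,-0.8],"turn":[0,0,0],"gripper":-1},{"xyz":[0,0,-0.8],"turn":[0,0,0],"gripper":-1},{"xyz":[-0.5,0.7,0],"turn":[0,0,0],"gripper":-1},{"xyz":[-0.5,0.7,0],"turn":[0,0,0],"gripper":-1},{"xyz":[-0.5,0.7,0],"turn":[0,0,0],"gripper":-1},{"xyz":[-0.5,0.7,0],"turn":[0,0,0],"gripper":-1},{"xyz":[-0.5,0.7,0],"turn":[0,0,0],"gripper":-1},{"xyz":[-0.5,0.7,0],"turn":[0,0,0],"gripper":-1},{"xyz":[0,0,0],"turn":[0,0,0],"gripper":-1}])

```text
time_s: 13.37
position: [0.6881, -0.1364, 0.2376]
tool_rot: [[0.485, 0.875, 0.0], [0.875, -0.485, -0.001], [-0.001, 0.001, -1.0]]
ft_force: [1.1, -0.4, -0.3]
grip_width: -0.0001
```

```bash
python3 m.py 7
python3 - <<'E'
from h import *
s=env.observe();print(s["q"])
print("bolt line px crop",(proj("top",[.5708,.1026-.114,.054])-[115,110])*3.5,"axis",(proj("top",[.5708,.1026,.054])-[115,110])*3.5)
E
```

```text
nut [0.6109 0.0775 0.0969] r 0.0473 ang -32.6
nut [0.5721 0.1492 0.0973] r 0.0462 ang 88.7
nut [0.5295 0.0797 0.0967] r 0.0476 ang -150.7
axis [0.5708 0.1021 0.0969]
hood ymin/zmax 0.257 0.438
pin 0 
[-2.06565900e+01  3.82819280e+01  4.72634845e+01  2.81498212e-03
  9.44868291e+01 -8.17470412e+01]
bolt line px crop [476.41241146 303.49456074] axis [308.3725933  304.95848333]
```

View pics/c7.png

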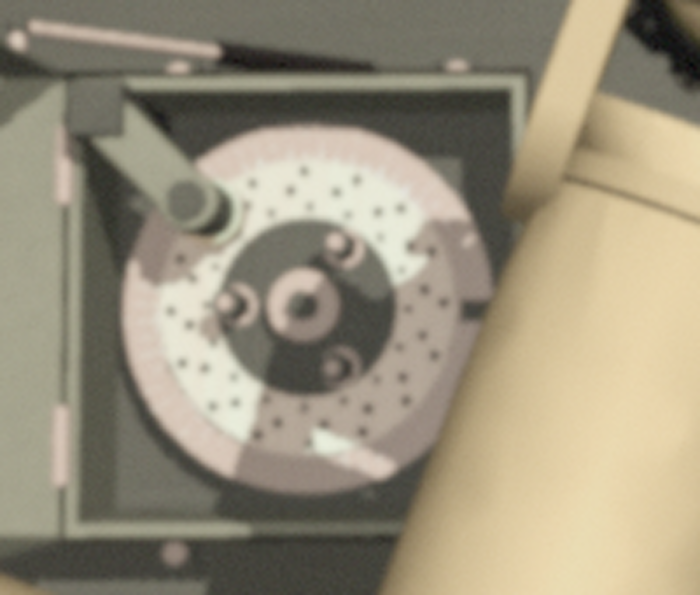

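All three nuts put the keyway about 1.5° short, roughly 3-4 mm, which is inside the bolt's 8 mm capture. Next I place the closed fingers behind the pin.

Call:
step_arm(steps=[{"xyz":[0,0,0],"turn":[0,0,-0.9],"gripper":-1},{"xyz":[0,0,0],"turn":[0,0,-0.9],"gripper":-1},{"xyz":[0,0,0],"turn":[0,0,-0.9],"gripper":-1},{"xyz":[0,0,0],"turn":[0,0,-0.9],"gripper":-1},{"xyz":[0,0,0],"turn":[0,0,-0.9],"gripper":-1},{"xyz":[0,0,0],"turn":[0,0,-0.9],"gripper":-1},{"xyz":[0,0,0],"turn":[0,0,-0.92],"gripper":-1},{"xyz":[-0.04,-0.74,0],"turn":[0,0,0],"gripper":-1},{"xyz":[-0.04,-0.74,0],"turn":[0,0,0],"gripper":-1},{"xyz":[-0.04,-0.74,0],"turn":[0,0,0],"gripper":-1},{"xyz":[-0.04,-0.74,0],"turn":[0,0,0],"gripper":-1},{"xyz":[0,0,0],"turn":[0,0,0],"gripper":-1},{"xyz":[0,0,0],"turn":[0,0,0],"gripper":-1}])

```text
time_s: 14.5
position: [0.5676, -0.1367, 0.2401]
tool_rot: [[-0.005, 1.0, 0.001], [1.0, 0.005, -0.0], [-0.0, 0.001, -1.0]]
ft_force: [0.1, 0.5, -0.2]
grip_width: 0.0
```

Call:
step_arm(steps=[{"xyz":[-0.2,0.06,0.4],"turn":[0,0,0],"gripper":-1},{"xyz":[0,0,0.7],"turn":[0,0,0],"gripper":-1},{"xyz":[0,0,0.7],"turn":[0,0,0],"gripper":-1},{"xyz":[0,0,0.7],"turn":[0,0,0],"gripper":-1},{"xyz":[0,0,0.6],"turn":[0,0,0],"gripper":-1},{"xyz":[0,0,0.4],"turn":[0,0,0],"gripper":-1},{"xyz":[0,0,0.25],"turn":[0,0,0],"gripper":-1},{"xyz":[0,0,0.15],"turn":[0,0,0],"gripper":-1},{"xyz":[0,0,0],"turn":[0,0,0],"gripper":-1},{"xyz":[0,0,0],"turn":[0,0,0],"gripper":-1}])

```text
time_s: 15.33
position: [0.5717, -0.1455, 0.0838]
tool_rot: [[-0.006, 1.0, 0.001], [1.0, 0.006, -0.001], [-0.001, 0.001, -1.0]]
ft_force: [0.2, -0.4, 0.1]
grip_width: -0.0
```

Call:
step_arm(steps=[{"xyz":[0.1,0,0],"turn":[0,0,0],"gripper":-1},{"xyz":[0.1,0,0],"turn":[0,0,0],"gripper":-1},{"xyz":[0.1,0,0],"turn":[0,0,0],"gripper":-1},{"xyz":[0.1,0,0],"turn":[0,0,0],"gripper":-1},{"xyz":[0.08,0,0],"turn":[0,0,0],"gripper":-1},{"xyz":[0.08,0,0],"turn":[0,0,0],"gripper":-1},{"xyz":[0.08,0,0],"turn":[0,0,0],"gripper":-1},{"xyz":[0.08,0,0],"turn":[0,0,0],"gripper":-1},{"xyz":[0.08,0,0],"turn":[0,0,0],"gripper":-1},{"xyz":[0.08,0,0],"turn":[0,0,0],"gripper":-1},{"xyz":[0,0,0],"turn":[0,0,0],"gripper":-1}])

```text
time_s: 16.25
position: [0.571, -0.1099, 0.0832]
tool_rot: [[-0.007, 1.0, 0.0], [1.0, 0.007, -0.0], [-0.0, 0.0, -1.0]]
ft_force: [1.0, -0.8, 0.6]
grip_width: 0.0001
```

Call:
step_arm(steps=[{"xyz":[0.06,0,0],"turn":[0,0,0],"gripper":-1},{"xyz":[0.06,0,0],"turn":[0,0,0],"gripper":-1},{"xyz":[0.05,0,0],"turn":[0,0,0],"gripper":-1},{"xyz":[0.05,0,0],"turn":[0,0,0],"gripper":-1},{"xyz":[0,0,0],"turn":[0,0,0],"gripper":-1}])

```text
time_s: 16.67
position: [0.5708, -0.1009, 0.0831]
tool_rot: [[-0.007, 1.0, 0.0], [1.0, 0.007, 0.0], [0.0, 0.0, -1.0]]
ft_force: [0.2, -1.1, 0.8]
grip_width: 0.0
```

Call:
step_arm(steps=[{"xyz":[0.04,0,0],"turn":[0,0,0],"gripper":-1},{"xyz":[0.03,0,0],"turn":[0,0,0],"gripper":-1},{"xyz":[0,0,0],"turn":[0,0,0],"gripper":-1},{"xyz":[0,0,0],"turn":[0,0,0],"gripper":-1}])

```text
time_s: 17.0
position: [0.5707, -0.0984, 0.083]
tool_rot: [[-0.006, 1.0, -0.0], [1.0, 0.006, 0.0], [0.0, -0.0, -1.0]]
ft_force: [-0.1, 0.0, 0.2]
grip_width: 0.0002
```

Call:
step_arm(steps=[{"xyz":[0.03,0,0],"turn":[0,0,0],"gripper":-1},{"xyz":[0.03,0,0],"turn":[0,0,0],"gripper":-1},{"xyz":[0,0,0],"turn":[0,0,0],"gripper":-1}])

```text
time_s: 17.25
position: [0.5708, -0.0974, 0.0831]
tool_rot: [[-0.006, 1.0, -0.0], [1.0, 0.006, -0.002], [-0.002, -0.0, -1.0]]
ft_force: [0.1, -8.5, -1.1]
grip_width: 0.0002
```

Run:
```python
from h import *
im,d=snap("top","8");P=cloud("top",d)
a,ds=snap("side","8")
i=proj("side",[.571,-.08,.08]).astype(int);print(i,env.observe()["ft_force"])
c1=cv2.resize(a[i[1]-50:i[1]+50,i[0]-65:i[0]+65,::-1],None,fx=6,fy=6,interpolation=2)
cv2.imwrite("pics/c8.png",c1)
```

```text
[253 176] [-0.52919824 -7.37753577 -1.16130797]
```

View pics/c8.png

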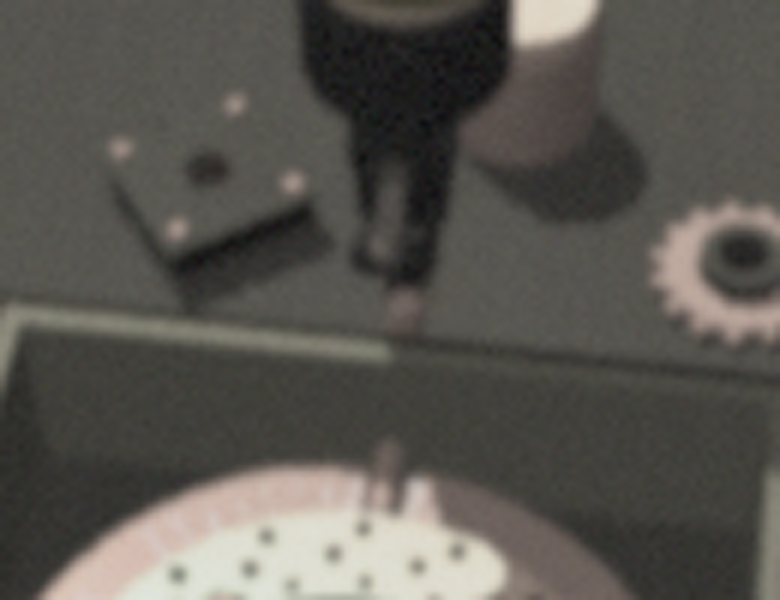

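The bolt nose is in the keyway at crop (385,490), and the force rose to 8 N at the stop. I'll press slightly more to seat it, then back off and rise clear.

Call:
step_arm(steps=[{"xyz":[0.02,0,0],"turn":[0,0,0],"gripper":-1},{"xyz":[0,0,0],"turn":[0,0,0],"gripper":-1}])

```text
time_s: 17.52
position: [0.5707, -0.0973, 0.0832]
tool_rot: [[-0.006, 1.0, -0.0], [1.0, 0.006, -0.003], [-0.003, -0.0, -1.0]]
ft_force: [-1.3, -10.8, -0.6]
grip_width: -0.0
```

Call:
step_arm(steps=[{"xyz":[-0.2,0,0],"turn":[0,0,0],"gripper":-1},{"xyz":[-0.3,0,0],"turn":[0,0,0],"gripper":-1},{"xyz":[0,0,-0.5],"turn":[0,0,0],"gripper":-1},{"xyz":[0,0,-0.8],"turn":[0,0,0],"gripper":-1},{"xyz":[0,0,-0.8],"turn":[0,0,0],"gripper":-1},{"xyz":[0,0,-0.8],"turn":[0,0,0],"gripper":-1},{"xyz":[0,0,-0.8],"turn":[0,0,0],"gripper":-1},{"xyz":[-0.8,-0.5,0],"turn":[0,0,0],"gripper":-1},{"xyz":[-0.8,-0.5,0],"turn":[0,0,0],"gripper":-1},{"xyz":[-0.8,-0.5,0],"turn":[0,0,0],"gripper":-1},{"xyz":[-0.8,-0.5,0],"turn":[0,0,0],"gripper":-1},{"xyz":[-0.8,-0.5,0],"turn":[0,0,0],"gripper":-1},{"xyz":[-0.8,-0.5,0],"turn":[0,0,0],"gripper":-1},{"xyz":[0,0,0],"turn":[0,0,0],"gripper":-1},{"xyz":[0,0,0],"turn":[0,0,0],"gripper":-1}])

```text
time_s: 18.77
position: [0.451, -0.3099, 0.2309]
tool_rot: [[-0.003, 1.0, -0.0], [1.0, 0.003, 0.001], [0.001, -0.0, -1.0]]
ft_force: [-0.4, -0.0, -0.2]
grip_width: 0.0001
```

```bash
python3 m.py 9
python3 - <<'E'
from h import *
d=np.load("pics/top9.npz")["d"];P=cloud("top",d);z=P[...,2]
for n,x,y,a,b in(("tin",.545,-.27,.06,.09),("spr",.439,-.183,.01,.03),("mag",.6755,-.196,.012,.04)):
    m=(abs(P[...,0]-x)<.06)&(abs(P[...,1]-y)<.055)&(z>a)&(z<b)&(d>0);print(n,m.sum(),P[m].mean(0).round(4) if m.any() else "")
print(env.observe()["position"],env.observe()["time_s"])
E
```

```text
nut [0.6108 0.0786 0.0971] r 0.0467 ang -31.5
nut [0.5714 0.149  0.0975] r 0.046 ang 89.5
nut [0.53   0.0794 0.097 ] r 0.0474 ang -150.1
axis [0.5707 0.1023 0.0972]
hood ymin/zmax 0.262 0.437
pin 31 [ 0.5702 -0.0775  0.0861]
tin 726 [ 0.545  -0.2697  0.0732]
spr 225 [ 0.4391 -0.1827  0.0168]
mag 912 [ 0.6756 -0.1964  0.0239]
[ 0.45169749 -0.30873789  0.23096819] 18.8167
```

View pics/c9.png

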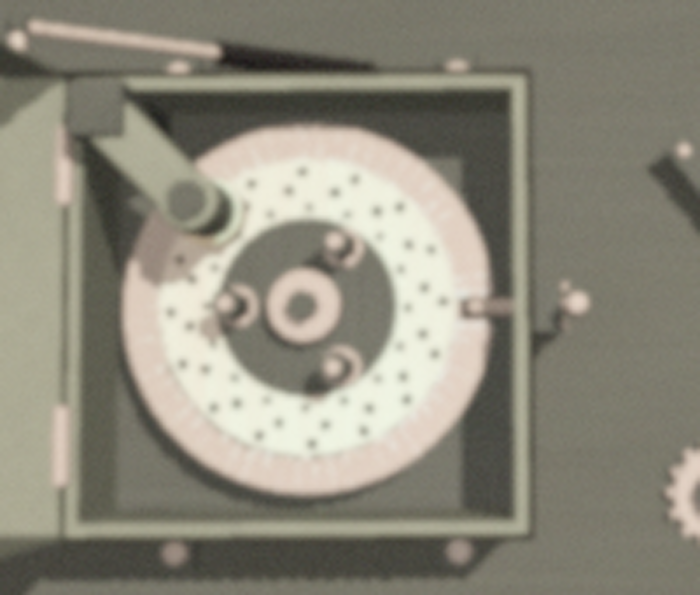

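The bolt nose lies in the keyway at crop (475,307). The pin is at y=-0.0775, against -0.078 expected when home. The bystanders haven't moved and the hood is open.

```bash
python3 -c "
from rig import order;print(order.close_job())"
```

```text
the job is handed in; nothing more can be done
None
```

The disc table is locked: the hood is up, the keyway faces the bolt, and the bolt is fully home. I handed the job in at about 19 s of the 64 s allowed, with the arm clear of everything.

- **Hood:** I lifted it by the bar to about 0.8 rad and let go, and the strut swung it open. It has stayed there, with its top at 0.437 m and near face at y = 0.262 in every later reading bar two: 0.152 while the arm was over the pan, which I put down to the arm, and 0.257 once.
- **Table:** I turned it about 155° counter-clockwise by pushing nut A. By the nuts, the keyway was about 1.5° short of the bolt line before bolting. Afterwards they read -31.5°, 89.5° and -150.1°, against an ideal -30°, 90° and -150°.
- **Bolt:** I pushed the pin until it met a firm stop at 8–11 N. The pin moved from y = -0.1017 to -0.0775, where fully home should be about -0.078. The last picture shows the nose in the keyway.
- **Bystanders:** The tin, sprocket and magnet are within 0.5 mm of where they started. I planned every move to stay clear of the wheel head, and no reading suggested contact with it.

One nut reading during the turn (-149° at radius 43 mm) was off because the arm hid part of the nut, so I went by the keyway in the picture instead. No other checks failed.

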